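Hang the washed tumbler upside down on the cup drying stand

TASK

The blue tumbler on the table mat has just been rinsed: turn it over and hang it to dry on the one empty peg of the cup drying stand, mouth down over the peg with its rim resting flat on the wooden slats. It is stoneware, so handle it gently, with no drops or knocks, and leave the two small cups on their pegs and everything else on the table where they are.

Things in the scene. Friction and masses are not known exactly. Their poses are not given: they have to be found in the camera images.
- tumbler: Handleless blue stoneware cup with a cream lip and a ribbed whitish silicone sleeve round its lower half; 115 mm tall, 0.2 to 0.3 kg, standing upright on the mat. Origin: centre of the underside of its foot; z axis: foot to mouth (round, so x and y do not matter). Outer diameter 50 mm at the foot, 61 at 20 mm up, 63 at 40 mm, 64 at the rim; wall 3.5 mm. Inside 57 mm wide, 109 mm deep.
- tumbler_rim (a point): Centre of the tumbler's mouth, in the plane of its rim, 115 mm from the foot along its axis.
- tumbler_com (a point): The tumbler's centre of mass, on its axis, 47 mm above the foot. Laid on its side on the mat, the tumbler lies with its axis about level, some 32 mm above the mat, and stays where it is let go: the slight facets of its sides keep it from rolling.
- mat: Light grey woven table mat, 300 mm (its x) by 320 mm (its y), 3 mm thick, fixed flat on the table; the tumbler stands on it. Nothing else lies on it. Origin: centre of its underside, on the table.
- table: The table, fixed: wooden frame round a dark glass panel. Its top is at height 0.
- stand: Cup drying stand, fixed on the table: white steel drip tray 145 mm (its x) by 370 mm (its y), edge 20 mm high, with five bamboo slats along its y whose tops are 26 mm above the table. Three beech pegs stand in a row along its y, at y = -120, 0 and +120 mm. Origin: centre of its underside, on the table.
- free_peg: The empty peg of the stand (any of the three places): upright round beech peg, 66 mm tall above the slats, 25 mm thick above a collar 30 mm wide and 4 mm high, 23 mm near its rounded top. Origin: centre of its foot, on the slats (26 mm above the table); z up.
- peg_a: Like free_peg; an upright peg of the same size, on the same slats; cup_a hangs on it. Origin: centre of its foot.
- peg_b: Like free_peg; an upright peg of the same size, on the same slats; cup_b hangs on it. Origin: centre of its foot.
- cup_a: Small off-white cup that already hangs mouth down over peg_a: 80 mm tall, 66 mm wide at its rim (below) and 40 mm at its foot (on top), 0.16 kg, loose. Origin: centre of its mouth, on the slats; z up. Leave it there.
- cup_b: Small grey-green cup that hangs mouth down over peg_b, of the same size. Origin: centre of its mouth, on the slats. Leave it there.
- remote: Black television remote control, 150 x 42 x 17 mm, lying on the table. Origin: centre of its underside, x along it. Leave it there.
- tin: Round copper-coloured tin, 61 mm across, 23 mm high. Origin: centre of its underside. Leave it there.
- books: Two stacked books, 110 x 180 mm, 40 mm high together. Origin: centre of the underside. Leave them there.
- glasses_case: Dark green-blue glasses case, 62 x 155 x 36 mm. Origin: centre of its underside. Leave it there.
- tape_measure: Round yellow tape measure, 52 mm across, 18 mm high. Origin: centre of its underside. Leave it there.
Not all that is in view belongs to the job. Leave any orange look-alike of the cup_a alone.

How it is judged (in metres and radians):
At the end, for the whole second after the job is handed in: The tumbler is upside down (within 4.6 degrees) over the empty peg, the centre of its mouth within 17 mm of the peg's axis and its rim resting on the slats (within 5 mm of them), still and let go; both small cups still hang upright over their own pegs with their rims on the slats (horizontal distance between tumbler_rim and free_peg below 0.017 m and z of tumbler_rim in the frame of free_peg between -0.005 and 0.005 m and angle between tumbler's own z axis and vertical above 3.06 rad and linear speed of tumbler below 0.02 m/s and contact force between the fingers and tumbler below 0.1 N and horizontal distance between cup_a and peg_a below 0.017 m and z of cup_a in the frame of peg_a between -0.005 and 0.005 m and horizontal distance between cup_b and peg_b below 0.017 m and z of cup_b in the frame of peg_b between -0.005 and 0.005 m and angle between each of cup_a, cup_b's own z axis and vertical below 0.08 rad); the robot touches nothing.
It fails at once if the tumbler is dropped, knocked or pressed hard (over 40 N) against the mat, the table, the drying stand, a peg or a small cup (contact force between tumbler and mat above 40 N or contact force between tumbler and table above 40 N or contact force between tumbler and stand above 40 N or contact force between tumbler and free_peg above 40 N or contact force between tumbler and peg_a above 40 N or contact force between tumbler and peg_b above 40 N or contact force between tumbler and cup_a above 40 N or contact force between tumbler and cup_b above 40 N).
It fails at once if a small cup is shifted by more than 20 mm or tipped (distance of any of cup_a, cup_b from where it was at the start of the episode above 0.02 m or angle between any of cup_a, cup_b's own z axis and vertical above 0.3 rad).
It fails at once if another thing on the table is moved by more than 30 mm (distance of any of remote, tin, books, glasses_case, tape_measure from where it was at the start of the episode above 0.03 m).
It also fails if it takes over 61 s, if anything falls off the work surface, if the arm or the gripper's body presses on something with over 40 N, if the wrist force passes 120 N, or if a joint passes its speed limit or range.

ROBOT

A 6-joint arm with a two-finger parallel gripper is mounted at the origin on the work surface. World frame = base frame: x ahead of the robot, y to its left, z up, the work surface at z = 0. Lengths are in mm, angles in rad, forces in N, time in s.
With the tool pointing down it reaches from about 275 to 825 mm from the base axis. Payload 5.2 kg.
Tool frame: the origin (TCP) lies on the centre line of the jaws, within the pads' length; the fingertips stand 14 mm ahead of it and the grasp point (between the pads) lies 5 mm behind it; z points along the fingers, y is the line along which they close (so a half turn about z gives the same grasp; the last joint's range is limited). The gripper opens to 93 mm and grips with 3 to 60 N. Pads are 15 mm wide; open, the fingers measure 128 mm over their backs; the gripper's body (75 mm by 188 mm) begins 65 mm behind the grasp point.
Start: joints at [-1.492, 0.259, 1.535, -0, 1.348, -0.203], TCP at [152.968, -528.305, 232.653] pointing down, gripper open.
Joint ranges: [-3.14, 3.14], [-0.91, 2.08], [0.19, 2.58], [-1.22, 4.36], [0.22, 2.71], [-3.12, 3.12]. Speed limits (rad/s): [2.57, 2.57, 3.14, 3.14, 3.14, 3.14].

INTERFACE

Orientations are given as a unit quaternion [w, x, y, z].
In Python, from station import sensors, optics, order gives the robot as it stands.
- The arm moves only by the shell command python3 -m crank 'ROWS' [FORCE]. ROWS is JSON, one flat list of numbers, 5 for each row, row after row: the shift along the tool's x, y, z in units of 0.2 m (1.0 is 0.2 m), then the turn about the tool's z in units of 90 degrees (1.0 is 90 degrees), then the closure, from 0 (fully open) to 1 (shut). A call has 1 to 20 rows; each row is the pose to reach, as a shift and turn from the pose commanded when the call began, along the tool's axes at that moment; what a row does not reach only later rows make up. A row lasts 1/8 s, in which the tool goes at most 62.5 mm and 10.7 degrees, less where a joint would pass 70% of its speed; a pose out of reach is approached as far as the arm can. A call with a number of a shift or a turn outside -1 to 1 is refused whole. A call with a gripper value outside its range is refused whole. The fingers move at their own pace and stop on an object; FORCE is the grip in N (left out, the last holds). Time passes only in rows, so rows that repeat a pose let the fingers close. It gives the time, the measured TCP pose, the force, the opening and the grip force at its end, in the units of the state.
- sensors.get_state(): the state, without advancing time (a new reading comes with each control period).
- optics.capture(name): name is "scene" or "top"; returns a dict with "img" (480x640x3 uint8, red, green, blue), "fx", "fy", "cx", "cy" (pixels), "origin" and "orientation" of the camera in the world. Camera axes: x right, y down, z forward; pixel columns grow to the right and rows downward; lengths in mm; the calibration is good to about 2 mm. A picture is of the moment at which its call begins. There is no depth.
- order.hand_in(): hands the job in; it is judged then, once.
The state is a dict: "clock": time; "joints": joint angles; "joint_velocities": joint speeds; "joint_torque": joint torques, N m; "tcp_pos": TCP position; "tcp_rot": TCP orientation; "contact_force": force on the tool from outside, world axes, zero at the start; "torque": the same for the moment, N m; "opening": finger opening in mm; "finger_force": force on a finger pad.
Only numpy, scipy, OpenCV 4.12 (cv2) and the standard library are available. Lean on these libraries where they do the work, as an engineer would, in place of code of your own. Each camera call takes 0.05 s, during which the arm holds its last target. There are 200 camera calls.

## Working session

There is one attempt and no reset: what is moved stays moved. The work goes in short steps, Python scripts to look and compute and a shell command to move; the robot and the scene stay as the last step left them, time stands still between calls to the robot, and variables do not carry over. Pictures are saved under pics/ and viewed, at most 10 in all, crops included, and the job is handed in when it is done.

```bash
ls; mkdir -p pics; cat > h.py <<'E'
import numpy as np, cv2, pickle
from scipy.spatial.transform import Rotation as R
from station import sensors, optics
def rot(q): return R.from_quat([q[1],q[2],q[3],q[0]]).as_matrix()
def cap(n,fn=None):
    c=optics.capture(n)
    if fn: cv2.imwrite('pics/'+fn,c['img'][:,:,::-1]); pickle.dump(c,open('pics/'+fn+'.pkl','wb'))
    return c
def ray(c,u,v,z):
    d=rot(c['orientation'])@np.array([(u-c['cx'])/c['fx'],(v-c['cy'])/c['fy'],1]); o=np.array(c['origin'])
    return o+d*(z-o[2])/d[2]
def proj(c,p):
    q=rot(c['orientation']).T@(np.array(p,float)-np.array(c['origin'])); return np.array([c['fx']*q[0]/q[2]+c['cx'],c['fy']*q[1]/q[2]+c['cy']])
E
python3 -c "
from h import *
for n in('scene','top'):
    c=cap(n,n+'0.png'); print(n,c['fx'],c['cx'],c['cy'],c['origin'],rot(c['orientation']).round(3).tolist())
print(sensors.get_state())"
```

```text
pics
scene 458.6415820894677 321.68135855380774 237.97148489871685 [1500.07131079  101.48230407  936.38418513] [[-0.167, 0.655, -0.737], [0.986, 0.094, -0.14], [-0.022, -0.75, -0.661]]
top 512.0219719046604 317.77679768411696 237.72242721987556 [ 314.12299684  -91.10223825 1281.90560548] [[-0.03, -0.974, 0.223], [-1.0, 0.029, -0.01], [0.003, -0.224, -0.975]]
{'clock': 0.1, 'joints': array([-1.49179213e+00,  2.59259796e-01,  1.53595740e+00, -1.21751171e-06,
        1.34799280e+00, -2.02769488e-01]), 'joint_velocities': array([-0.00067299, -0.00049421, -0.00196228,  0.00077271, -0.00149927,
        0.00050764]), 'joint_torque': array([ 1.83716780e-03, -4.38207865e+01, -2.84644675e+01,  7.20868190e-02,
        3.62692249e-02, -5.16391162e-05]), 'tcp_pos': array([ 152.93404212, -527.83015216,  231.91289461]), 'tcp_rot': array([-8.07157844e-04,  9.90091512e-01,  1.40421311e-01,  4.94181839e-05]), 'contact_force': array([ 0.58876291, -0.69041438,  0.55408122]), 'torque': array([0.00346466, 0.03522547, 0.0285196 ]), 'finger_force': 0.0, 'opening': 93.26956488500565}
```

View pics/scene0.png

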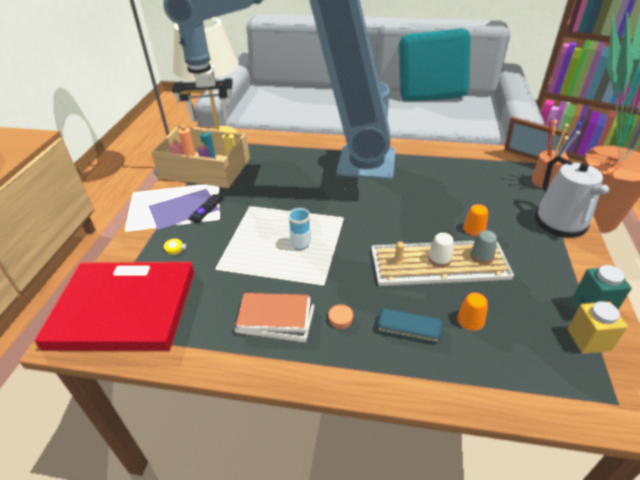

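View pics/top0.png

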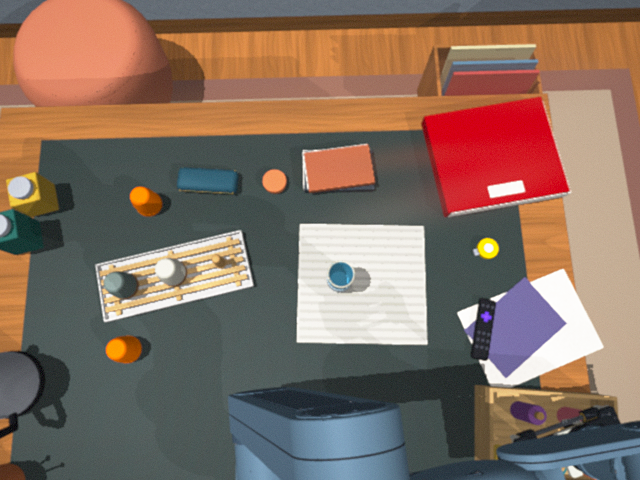

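The scene view shows the blue tumbler at (300,228) on the mat. The empty peg is the left one of the stand, at (400,252). cup_a (white) is at (442,248), cup_b (grey-green) at (485,246), and the orange look-alikes at (476,220) and (473,311) are to be left alone. In the top view the tumbler's mouth is near (341,275) and the free peg near (218,260). There is only one blue tumbler, and the peg without a cup is the tray end nearest the mat. I'll confirm both in one enlarged crop.

```bash
python3 - <<'E'
from h import *
a=cv2.imread('pics/top0.png'); b=cv2.imread('pics/scene0.png')
f=lambda i,x,y,w,h,s:cv2.resize(i[y:y+h,x:x+w],None,fx=s,fy=s,interpolation=cv2.INTER_CUBIC)
r1=np.hstack([f(a,310,245,66,50,6),f(a,185,235,66,50,6)]); r2=np.hstack([f(b,267,200,66,50,6),f(b,367,225,66,50,6)])
cv2.imwrite('pics/crop0.png',np.vstack([r1,r2])[:600,:800]); 
t=pickle.load(open('pics/top0.png.pkl','rb'));s=pickle.load(open('pics/scene0.png.pkl','rb'))
for z,uv in((118,(341,275)),(92,(216,258)),(26,(221,263))): print(z,ray(t,*uv,z).round(1))
for uv in((100,264),(242,232),(253,284),(105,321)): print('tray',ray(t,*uv,20).round(1))
for uv in((299,225),(425,225),(427,345),(297,343)): print('mat',ray(t,*uv,3).round(1))
E
```

```text
118 [ 491.7 -153.5  118. ]
92 [545.  138.5  92. ]
26 [544.7 138.7  26. ]
tray [552.3 441.4  20. ]
tray [624.   87.6  20. ]
tray [490.7  60.   20. ]
tray [410.9 420.2  20. ]
mat [642.4 -56.7   3. ]
mat [ 632.8 -381.5    3. ]
mat [ 330.2 -363.     3. ]
mat [344.7 -45.2   3. ]
```

View pics/crop0.png

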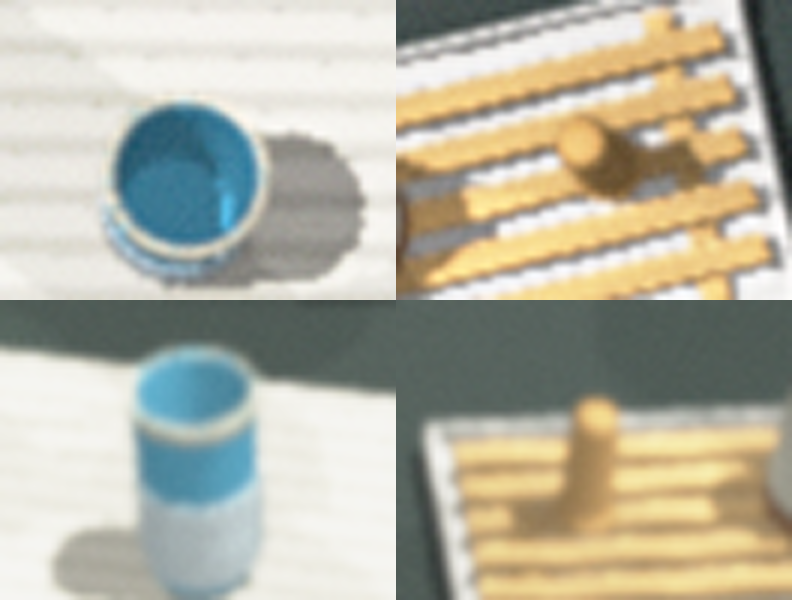

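The crops confirm the blue tumbler with cream lip and whitish sleeve (mouth at top (340.6,274.3), scene (299.1,215.2)). They also confirm the bare peg, with its top at top (215.6,257.9) and scene (400.3,243.3).

```bash
python3 - <<'E'
from h import *
t=pickle.load(open('pics/top0.png.pkl','rb'));s=pickle.load(open('pics/scene0.png.pkl','rb'))
for z,a,b in((118,(340.6,274.3),(299.1,215.2)),(91,(215.6,257.9),(400.3,243.3))): print(z,ray(t,*a,z).round(1),ray(s,*b,z).round(1))
# tumbler blue mask check in top and scene vs predicted outline
st=sensors.get_state(); M=rot(st['tcp_rot']); print(M.round(3).tolist())
d=np.array([490,-153,0])-st['tcp_pos']; print('to tumbler, tool axes /200:',(M.T@d/200).round(3))
# cups: peg positions
for a in((172,268),(120,284)): print('cup top',ray(t,*a,106).round(1))
E
```

```text
118 [ 493.3 -152.7  118. ] [ 500.  -151.8  118. ]
91 [545.4 139.7  91. ] [549.  139.7  91. ]
[[0.961, 0.278, -0.0], [0.278, -0.961, 0.002], [0.0, -0.002, -1.0]]
to tumbler, tool axes /200: [ 2.14  -1.33   1.162]
cup top [521.6 237.6 106. ]
cup top [487.8 356.1 106. ]
```

```bash
python3 -m crank '[1,-0.66,0,-0.82,0, 1,-0.66,0,-0.82,0, 1,-0.66,0,-0.82,0, 1,-0.66,0,-0.82,0, 1,-0.66,0,-0.82,0, 1,-0.66,0,-0.82,0, 1,-0.66,0,-0.82,0, 1,-0.66,0,-0.82,0]'; python3 -c "
from h import *
st=sensors.get_state();M=rot(st['tcp_rot']);print(M.round(3).tolist());print((M.T@(np.array([495,-152.5,200])-st['tcp_pos'])/200).round(3))"
```

```text
clock: 1.1
tcp_pos: [308.3, -345.6, 232.3]
tcp_rot: [-0.0, 0.708, 0.706, 0.0]
contact_force: [0.3, -0.2, 0.2]
opening: 92.7
finger_force: 0.0
[[0.002, 1.0, -0.0], [1.0, -0.002, 0.001], [0.001, -0.0, -1.0]]
[0.967 0.931 0.162]
```

```bash
python3 -m crank '[0.97,0.93,0.16,0,0, 0.97,0.93,0.16,0,0, 0.97,0.93,0.16,0,0, 0.97,0.93,0.16,0,0, 0.97,0.93,0.16,0,0, 0.97,0.93,0.16,0,0, 0.97,0.93,0.16,0,0, 0.97,0.93,0.16,0,0]'; python3 -c "
from h import *
cap('scene','scene1.png');c=cap('top','top1.png')
a=cv2.imread('pics/top1.png');b=cv2.imread('pics/scene1.png')
f=lambda i,x,y,w,h,s:cv2.resize(i[y:y+h,x:x+w],None,fx=s,fy=s)
cv2.imwrite('pics/c1.png',np.hstack([f(a,290,200,100,140,4),f(b,250,120,100,140,4)]))"
```

```text
clock: 2.1
tcp_pos: [493.9, -153.1, 200.8]
tcp_rot: [0.0, 0.708, 0.706, -0.0]
contact_force: [1.0, 0.9, 0.5]
opening: 93.2
finger_force: 0.0
```

View pics/c1.png

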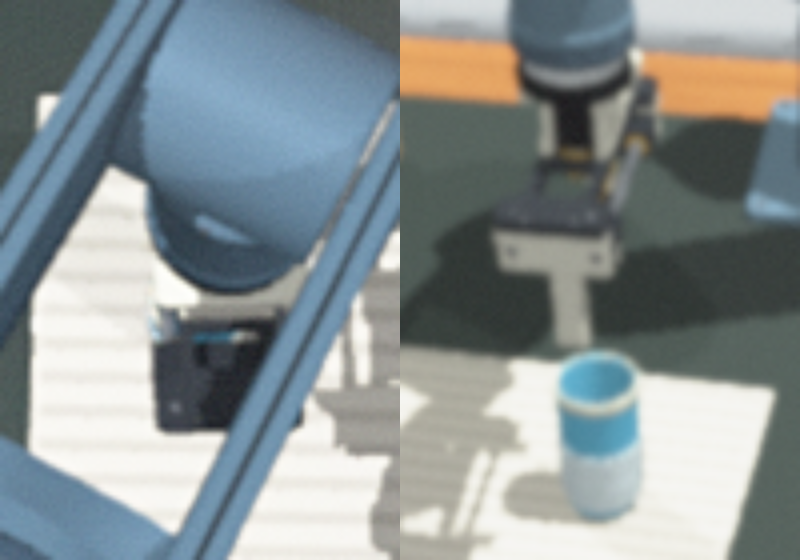

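The scene crop shows the tumbler's mouth at scene (299,215) and the near finger's tip at about (293,206), just above it. I'll check both against projections.

```bash
python3 -c "
from h import *
s=pickle.load(open('pics/scene1.png.pkl','rb'))
print('tip near finger',proj(s,[494+55,-153,187]),'rim c',proj(s,[495,-152.5,118]),'foot',proj(s,[495,-152.5,3]), 'rim L/R',proj(s,[495,-184.5,118]),proj(s,[495,-120.5,118]))"
```

```text
tip near finger [293.56266215 206.32936674] rim c [299.22284871 214.09521183] foot [301.27661064 243.77865885] rim L/R [288.35472046 213.12807428] [310.16493815 215.06893107]
```

```bash
python3 -m crank '[0,0.01,0.12,0,0, 0,0.01,0.25,0,0, 0,0.01,0.37,0,0, 0,0.01,0.46,0,0, 0,0.01,0.5,0,0, 0,0.01,0.5,0,0, 0,0.01,0.5,0,0.25, 0,0.01,0.5,0,0.4, 0,0.01,0.5,0,1, 0,0.01,0.5,0,1, 0,0.01,0.5,0,1, 0,0.01,0.5,0,1]' 5
```

```text
clock: 3.7
tcp_pos: [496.6, -152.1, 100.9]
tcp_rot: [0.0, 0.707, 0.707, -0.0]
contact_force: [-2.8, 1.0, 4.5]
opening: 64.8
finger_force: 5.0
```

```bash
python3 -m crank '[-0.03,0,0,0,1, -0.06,0,0,0,1, -0.09,0,-0.005,0,1, -0.12,0,-0.005,0,1, -0.15,0,-0.005,0,1, -0.18,0,-0.005,0,1, -0.21,0,0,0,1, -0.24,0,0,0,1, -0.275,0,0.007,0,1, -0.275,0,0.007,0,1]' 5; python3 -c "
from h import *
cap('scene','scene2.png')
b=cv2.imread('pics/scene2.png');cv2.imwrite('pics/c2.png',cv2.resize(b[130:270,230:370],None,fx=4,fy=4))"
```

```text
clock: 4.95
tcp_pos: [496.4, -207.6, 99.0]
tcp_rot: [-0.0, 0.708, 0.707, -0.0]
contact_force: [-0.2, 0.8, -1.0]
opening: 64.3
finger_force: 4.9
```

View pics/c2.png

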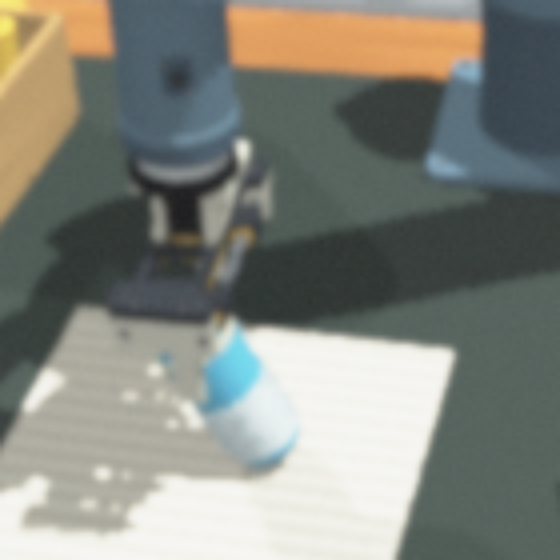

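The tumbler is tilted about 25–30° between the pads, with its foot on the mat at crop (270,465). Tipping works, so I'll finish the arc.

```bash
python3 -m crank '[-0.03,0,0.012,0,1, -0.065,0,0.024,0,1, -0.1,0,0.04,0,1, -0.127,0,0.056,0,1, -0.155,0,0.075,0,1, -0.183,0,0.096,0,1, -0.21,0,0.12,0,1, -0.235,0,0.143,0,1, -0.258,0,0.17,0,1, -0.279,0,0.196,0,1, -0.3,0,0.225,0,1, -0.316,0,0.255,0,1, -0.332,0,0.28,0,1, -0.346,0,0.303,0,1, -0.36,0,0.325,0,1, -0.37,0,0.34,0,1, -0.37,0,0.345,0,1, -0.37,0,0.345,0,1]' 5; python3 -c "
from h import *
cap('scene','scene3.png')
b=cv2.imread('pics/scene3.png');cv2.imwrite('pics/c3.png',cv2.resize(b[130:270,230:370],None,fx=4,fy=4))"
```

```text
clock: 7.25
tcp_pos: [497.3, -281.4, 30.9]
tcp_rot: [0.001, 0.707, 0.707, 0.0]
contact_force: [2.5, 2.0, 2.8]
opening: 62.5
finger_force: 5.0
```

View pics/c3.png

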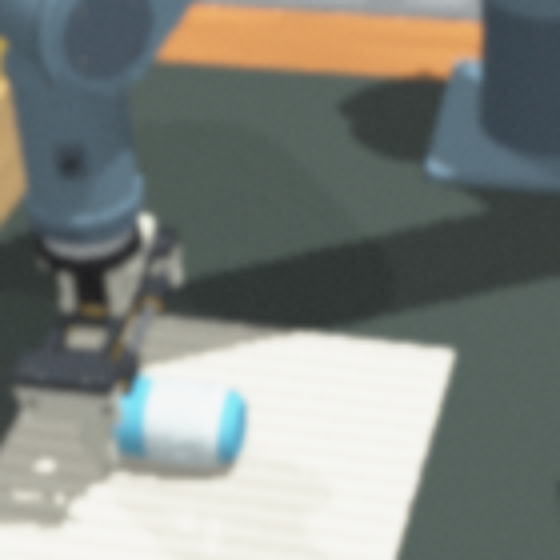

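```bash
python3 -c "
from h import *
s=pickle.load(open('pics/scene3.png.pkl','rb'));print(ray(s,230+245/4-.5,130+428/4-.5,35))
for y in(-177,-292): print(proj(s,[497,y,35]))"; python3 -m crank '[0,0,0,0,0.8, 0,0,0,0,0.6, 0,0,0,0,0.3, 0,0,0,0,0, 0,0,0,0,0, 0,0,0,0,0]' 5; python3 -c "
from h import *
cap('top','top4.png');b=cv2.imread('pics/top4.png');cap('scene','scene4.png');d=cv2.imread('pics/scene4.png')
cv2.imwrite('pics/c4.png',np.hstack([cv2.resize(b[220:340,320:420],None,fx=4,fy=4),cv2.resize(d[170:290,240:340],None,fx=4,fy=4)]))"
```

```text
[ 502.15666266 -181.49107183   35.        ]
[292.58640879 235.5177603 ]
[255.5278998  231.96577631]
clock: 8.05
tcp_pos: [496.1, -281.0, 30.0]
tcp_rot: [-0.0, 0.707, 0.707, -0.0]
contact_force: [-0.3, 0.0, 0.3]
opening: 89.8
finger_force: 0.0
```

View pics/c4.png

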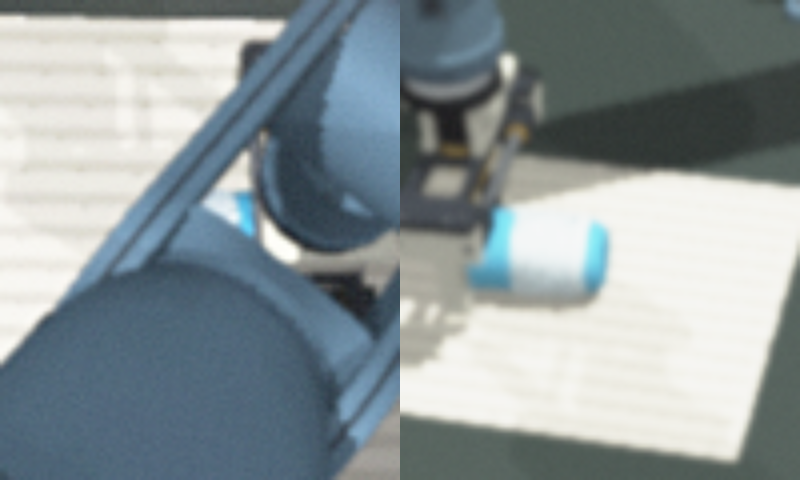

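Both crops show the tumbler lying on its side with its axis along y, its foot at scene (292,234.5), so y is about -178. I'll slide the open jaws to 26 mm from the foot and grip lightly.

```bash
python3 -m crank '[0.05,0,0,0,0, 0.12,0,0,0,0, 0.2,0,0,0,0, 0.28,0,0,0,0, 0.35,0,0,0,0, 0.385,0,0,0,0, 0.385,0,0,0,0, 0.385,0,0,0,0.25, 0.385,0,0,0,0.4, 0.385,0,0,0,1, 0.385,0,0,0,1, 0.385,0,0,0,1]' 5; python3 -m crank '[-0.015,0,-0.035,0,1, -0.035,0,-0.075,0,1, -0.055,0,-0.11,0,1, -0.08,0,-0.142,0,1, -0.11,0,-0.172,0,1, -0.14,0,-0.2,0,1, -0.173,0,-0.225,0,1, -0.207,0,-0.248,0,1, -0.243,0,-0.267,0,1, -0.28,0,-0.284,0,1, -0.28,0,-0.284,0,1]' 5; python3 -c "
from h import *
cap('scene','scene5.png');d=cv2.imread('pics/scene5.png')
cv2.imwrite('pics/c5.png',cv2.resize(d[130:270,220:360],None,fx=4,fy=4))"
```

```text
clock: 9.65
tcp_pos: [496.4, -204.2, 30.1]
tcp_rot: [-0.0, 0.708, 0.707, -0.0]
contact_force: [-1.9, -0.3, -0.9]
opening: 62.0
finger_force: 5.0
clock: 11.02
tcp_pos: [496.6, -260.8, 87.5]
tcp_rot: [0.0, 0.708, 0.707, 0.0]
contact_force: [-0.2, 1.4, 1.2]
opening: 61.6
finger_force: 5.0
```

View pics/c5.png

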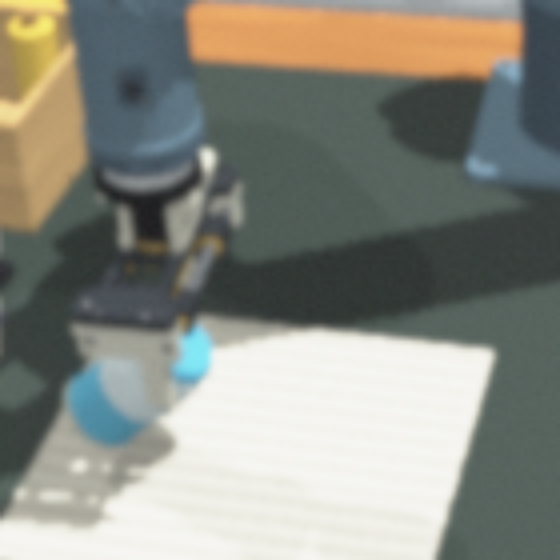

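About 45° with the rim edge on the mat at crop (110,440) and the foot up to the right. Continuing the arc.

```bash
python3 -m crank '[-0.04,0,-0.013,0,1, -0.08,0,-0.021,0,1, -0.122,0,-0.026,0,1, -0.165,0,-0.028,0,1, -0.185,0,-0.027,0,1, -0.205,0,-0.026,0,1, -0.225,0,-0.024,0,1, -0.245,0,-0.02,0,1, -0.265,0,-0.016,0,1, -0.285,0,-0.012,0,1, -0.305,0,-0.006,0,1, -0.325,0,0,0,1, -0.33,0,0.006,0,1, -0.33,0,0.006,0,1]' 5; python3 -c "
from h import *
cap('scene','scene6.png');d=cv2.imread('pics/scene6.png')
cv2.imwrite('pics/c6.png',cv2.resize(d[130:270,220:360],None,fx=4,fy=4))"
```

```text
clock: 12.82
tcp_pos: [496.0, -324.9, 85.5]
tcp_rot: [-0.001, 0.707, 0.707, 0.001]
contact_force: [-2.4, 3.0, 5.2]
opening: 58.9
finger_force: 5.2
```

View pics/c6.png

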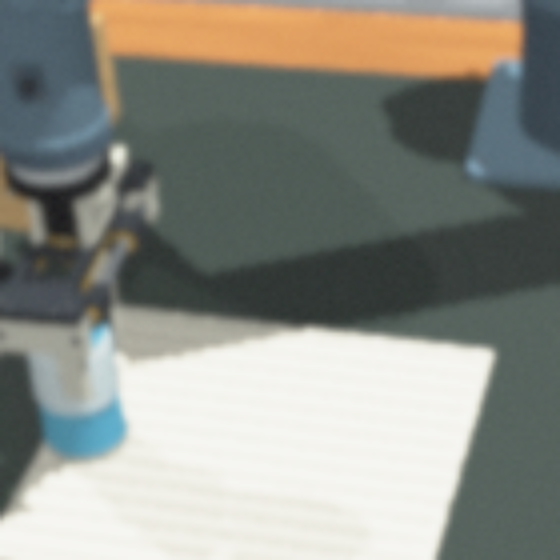

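The tumbler is nearly mouth down on the mat, with its rim end at crop (85,450). I'll measure the remaining tilt numerically by fitting the blue band's silhouette.

```bash
cat > fit.py <<'E'
from h import *
from scipy.optimize import minimize
import sys
def fit(fn,x0,y0,zr,box,cam=None):
    s=pickle.load(open('pics/'+fn+'.pkl','rb')); u0,v0,u1,v1=box
    hsv=cv2.cvtColor(s['img'],cv2.COLOR_RGB2HSV)
    m=((hsv[...,0]>90)&(hsv[...,0]<112)&(hsv[...,1]>120)&(hsv[...,2]>80)).astype(np.uint8)[v0:v1,u0:u1]
    n,l,st,_=cv2.connectedComponentsWithStats(m); k=1+np.argmax(st[1:,4]); m=(l==k).astype(np.uint8)
    K=8; M=cv2.resize(m*1.0,None,fx=K,fy=K,interpolation=cv2.INTER_LINEAR)
    a=np.linspace(0,2*np.pi,60)
    def model(p):
        x,y,t,ha,hb=p  # t: tilt about world x deg, mouth down; rim contact at (x,y,zr)
        ax=np.array([0,np.sin(np.radians(t)),np.cos(np.radians(t))]); e2=np.array([0,ax[2],-ax[1]])
        P=[]
        for h in(ha,hb):
            for q in a: P.append(proj(s,np.array([x,y,zr])+h*ax+32*(np.cos(q)*np.array([1,0,0])+np.sin(q)*e2)))
        P=((np.array(P)-[u0,v0]+.5)*K)
        I=np.zeros_like(M); 
        lo=P[:60] # band between: hull minus upper ellipse region not visible -> hull
        cv2.fillConvexPoly(I,cv2.convexHull(P.astype(np.float32)).astype(np.int32),1.0)
        up=P[60:]; J=np.zeros_like(M)
        # part above the upper visible (front) boundary: hull of upper ellipse moved up
        H=cv2.convexHull(np.vstack([up,up-[0,30*K]]).astype(np.float32)).astype(np.int32)
        cv2.fillConvexPoly(J,H,1.0); return I*(1-J)
    f=lambda p: np.abs(model(p)-M).sum()/M.sum()
    best=min((minimize(f,[x0,y0,t,4,52],method='Nelder-Mead',options=dict(initial_simplex=np.array([[x0,y0,t,4,52]]+[[x0+6*(i==0),y0+6*(i==1),t+5*(i==2),4+4*(i==3),52+6*(i==4)] for i in range(5)]))) for t in(-8,0,8)),key=lambda r:r.fun)
    print(st[k],best.x.round(1),round(best.fun,3))
    for t in(-9,-6,-3,0,3,6,9): print(t,round(min(minimize(lambda q:f([q[0],q[1],t,q[2],q[3]]),[best.x[0],best.x[1],best.x[3],best.x[4]],method='Nelder-Mead',options=dict(initial_simplex=np.array([best.x[[0,1,3,4]]]+[best.x[[0,1,3,4]]+6*np.eye(4)[i] for i in range(4)]))).fun for _ in[0]),3),end=' ')
    print()
if __name__=='__main__': fit('scene6.png',496,-325,3,(215,180,270,260))
E
python3 fit.py
```

```text
[ 16  52  19  11 130] [ 503.1 -340.7    2.8   19.2   47.5] 0.303
-9 0.358 -6 0.33 -3 0.312 0 0.301 3 0.303 6 0.32 9 0.338
```

The fit puts the axis near y = -341, about 15 mm off the pad centre. The opening of 58.9 mm, a chord rather than the diameter, agrees. The tilt is small, so I'll open slowly, re-measure, then regrip on centre.

```bash
python3 -m crank '[0,0,0,0,0.36, 0,0,0,0,0.34, 0,0,0,0,0.3, 0,0,0,0,0.2, 0,0,0,0,0, 0,0,0,0,0, 0,0,0,0,0]' 5; python3 -c "
from h import *
c=cap('scene','scene7.png');i=c['img'];h=cv2.cvtColor(i,cv2.COLOR_RGB2HSV)
for v in range(206,250,2): print(v,' '.join('%3d/%3d/%3d'%tuple(h[v,u]) for u in range(222,258,3)))
"
```

```text
clock: 13.75
tcp_pos: [496.4, -326.1, 85.9]
tcp_rot: [0.0, 0.707, 0.707, 0.0]
contact_force: [0.8, 0.2, -0.3]
opening: 92.4
finger_force: 0.0
206 106/ 31/ 90 106/ 34/ 83 105/ 36/ 85 106/ 36/ 93 105/ 33/ 93 101/ 28/101 107/ 30/ 76 107/ 24/ 74 105/ 21/ 49  33/ 17/146  38/ 18/116  50/ 16/ 95
208 110/ 21/ 72 103/ 27/ 67 103/ 33/ 70 109/ 26/ 79 108/ 33/ 77 106/ 36/ 79 102/ 14/ 88 108/ 34/ 75 101/ 45/ 62  30/ 15/132  30/ 18/166  28/ 19/159
210  34/ 14/124  36/ 11/113  48/ 13/101  50/  8/ 91  45/  6/ 83  60/  3/ 79  38/ 14/141 104/ 36/ 79  98/ 91/129  35/ 13/116  28/ 20/175  28/ 20/170
212  30/ 16/160  30/ 15/157  33/ 18/155  33/ 15/151  33/ 15/151  30/ 14/142  35/ 19/174  95/ 52/107  98/ 63/213  35/ 12/123  28/ 19/173  30/ 22/174
214  35/ 17/162  28/ 19/164  33/ 17/163  30/ 16/161  33/ 19/161  34/ 14/142  35/ 20/166  98/ 71/159  95/ 26/228  30/ 14/170  26/ 21/171  28/ 23/170
216  35/ 18/152  27/ 18/155  33/ 16/161  33/ 17/163  33/ 19/163  30/ 16/148  33/ 16/161  96/ 47/212  95/ 14/224  42/ 14/180  28/ 19/172  28/ 21/174
218  48/ 13/ 98  50/ 14/111  68/  6/163  35/ 17/164  30/ 17/163  33/ 2
[... 1597 characters left out ...]
  97/ 57/135  98/128/157  98/133/167  98/137/177  98/135/191  98/131/203  97/ 72/197  25/ 12/232  24/ 11/239
242  80/ 23/ 68  73/ 34/ 68  70/ 19/ 79  43/ 12/155  98/ 79/154  98/124/165  98/130/178  98/119/191  97/ 74/193  44/ 13/210  23/ 10/240  26/  8/241
244  79/ 30/ 67  75/ 36/ 71  35/ 14/111  24/ 19/200  33/ 15/185  92/ 33/154  94/ 38/167  85/ 24/183  32/ 17/211  28/ 13/233  27/ 11/237  27/ 11/238
246  80/ 34/ 68  78/ 34/ 89  28/ 18/171  27/ 10/240  26/  8/241  28/ 15/221  28/ 15/220  25/ 13/231  27/ 11/239  26/  8/241  27/ 10/239  27/ 10/237
248  71/ 30/ 67  75/ 20/104  26/ 20/191  27/ 10/240  26/  8/242  30/  6/243  27/ 11/237  25/ 12/237  27/ 11/237  27/ 10/238  27/ 10/240  27/ 10/241
```

```bash
sed -i 's/(hsv\[...,1\]>120)/(hsv[...,1]>62)/' fit.py; sed -i "s/fit('scene6.png',496,-325,3,(215,180,270,260))/[fit(f,496,-335,3,(215,229,270,260)) for f in ('scene6.png','scene7.png')]/" fit.py; python3 fit.py
```

```text
[ 14   1  22  14 207] [ 498.5 -343.6    3.3    8.4   49.3] 0.133
-9 0.223 -6 0.191 -3 0.161 0 0.139 3 0.134 6 0.147 9 0.177 
[ 14   1  22  14 207] [ 498.8 -343.2    2.2    8.6   48.8] 0.13
-9 0.226 -6 0.191 -3 0.159 0 0.136 3 0.131 6 0.147 9 0.178
```

The tumbler stood flat before and after release, with the same silhouette, centred at about (498.5,-343). I'll regrip it on centre, 10 mm lower and firmer, and lift.

```bash
python3 -m crank '[-0.04,0.005,0,0,0, -0.085,0.01,0.02,0,0, -0.085,0.01,0.05,0,0, -0.085,0.01,0.05,0,0, -0.085,0.01,0.05,0,0.25, -0.085,0.01,0.05,0,0.4, -0.085,0.01,0.05,0,1, -0.085,0.01,0.05,0,1, -0.085,0.01,0.05,0,1, -0.085,0.01,0.05,0,1]' 20; python3 -m crank '[0,0,-0.01,0,1, 0,0,-0.03,0,1, 0,0,-0.06,0,1, 0,0,-0.12,0,1, 0,0,-0.2,0,1, 0,0,-0.3,0,1, 0,0,-0.4,0,1, 0,0,-0.5,0,1, 0,0,-0.6,0,1, 0,0,-0.67,0,1, 0,0,-0.7,0,1, 0,0,-0.7,0,1]' 20; python3 -c "
from h import *
import fit
cap('scene','scene8.png'); c=pickle.load(open('pics/scene8.png.pkl','rb')); print(proj(c,[498,-342,143]),proj(c,[498,-342,200]))
fit.fit('scene8.png',498,-342,143,(205,150,275,230))"
```

```text
clock: 15.05
tcp_pos: [498.2, -343.0, 76.0]
tcp_rot: [-0.0, 0.707, 0.707, -0.0]
contact_force: [-1.7, -0.4, 2.8]
opening: 63.7
finger_force: 20.0
clock: 16.55
tcp_pos: [498.4, -343.1, 216.1]
tcp_rot: [0.0, 0.707, 0.707, 0.0]
contact_force: [-0.0, -0.9, -2.3]
opening: 63.5
finger_force: 20.0
[234.34027646 202.23643544] [231.33877391 185.96480483]
[ 17  41  25  17 285] [ 502.9 -339.4   -0.6    8.7   49.8] 0.112
-9 0.168 -6 0.139 -3 0.119 0 0.112 3 0.12 6 0.145 9 0.177
```

```bash
python3 -m crank '[0.05,0,0,0,1, 0.15,0.01,0,0,1, 0.28,0.02,0,0,1, 0.42,0.03,0,0,1, 0.56,0.045,0,0,1, 0.7,0.055,0,0,1, 0.84,0.07,0,0,1, 1,0.08,0,0,1]' 20 | tail -6 | head -2;  python3 -m crank '[0.14,0.01,0,0,1, 0.28,0.02,0,0,1, 0.42,0.03,0,0,1, 0.56,0.045,0,0,1, 0.7,0.055,0,0,1, 0.84,0.07,0,0,1, 1,0.08,0,0,1]' 20 | head -2; python3 -m crank '[0.12,0.03,0,0,1, 0.23,0.05,0,0,1, 0.32,0.07,0,0,1, 0.38,0.08,0,0,1, 0.41,0.085,0,0,1, 0.413,0.085,0,0,1, 0.413,0.085,0,0,1]' 20; python3 -c "
from h import *
import fit
cap('scene','scene9.png');c=pickle.load(open('pics/scene9.png.pkl','rb'));print(proj(c,[548,139.5,143]))
fit.fit('scene9.png',548,139.5,143,(370,180,430,250))
d=cv2.imread('pics/scene9.png')
cv2.imwrite('pics/c9.png',cv2.resize(d[150:290,360:520],None,fx=4,fy=4))"
```

```text
clock: 17.6
tcp_pos: [514.3, -140.4, 216.0]
clock: 18.48
tcp_pos: [529.8, 59.4, 216.0]
clock: 19.35
tcp_pos: [547.8, 138.9, 215.8]
tcp_rot: [0.0, 0.708, 0.707, -0.0]
contact_force: [0.3, -0.1, -2.4]
opening: 63.2
finger_force: 20.0
[402.0292829  228.55880376]
[ 21  38  26  18 303] [ 5.501e+02  1.408e+02 -2.000e-01  7.500e+00  4.860e+01] 0.097
-9 0.185 -6 0.144 -3 0.109 0 0.097 3 0.113 6 0.148 9 0.192
```

View pics/c9.png

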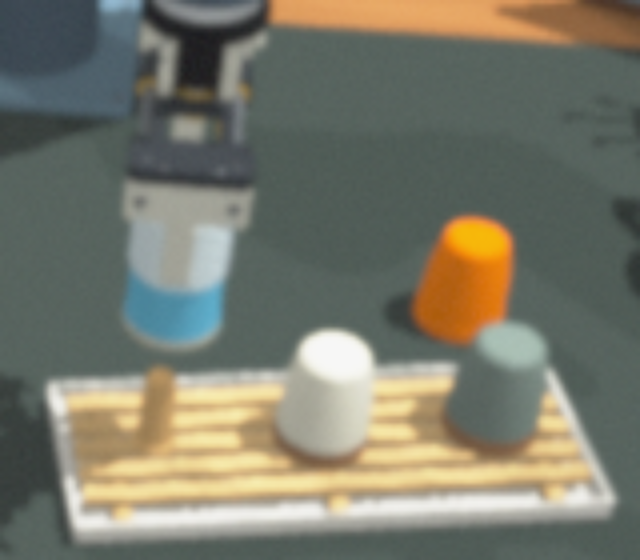

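The view shows the tumbler upright and mouth down at crop (172,290), directly above the bare peg at crop (158,410), with both cups in place. The fit in the same camera agrees with the peg within about 1–2 mm, so I'll lower it.

```bash
python3 -m crank '[0,0,0.03,0,1, 0,0,0.09,0,1, 0,0,0.15,0,1, 0,0,0.2,0,1, 0,0,0.24,0,1, 0,0,0.27,0,1, 0,0,0.3,0,1, 0,0,0.33,0,1, 0,0,0.36,0,1]' 20;  python3 -m crank '[0,0,0.03,0,1, 0,0,0.06,0,1, 0,0,0.09,0,1, 0,0,0.12,0,1, 0,0,0.15,0,1, 0,0,0.17,0,1, 0,0,0.185,0,1, 0,0,0.195,0,1, 0,0,0.2,0,1, 0,0,0.2,0,1]' 20
```

```text
clock: 20.52
tcp_pos: [547.9, 139.5, 143.6]
tcp_rot: [0.0, 0.707, 0.707, 0.0]
contact_force: [0.4, 0.1, -4.0]
opening: 63.0
finger_force: 20.0
clock: 21.78
tcp_pos: [547.9, 139.5, 103.9]
tcp_rot: [0.0, 0.707, 0.707, 0.0]
contact_force: [0.5, -0.3, -2.6]
opening: 63.4
finger_force: 20.0
```

```bash
python3 -m crank '[0,0,0.004,0,1, 0,0,0.008,0,1, 0,0,0.012,0,1, 0,0,0.016,0,1, 0,0,0.02,0,1, 0,0,0.024,0,1, 0,0,0.026,0,1]' 8;  python3 -m crank '[0,0,0.003,0,1, 0,0,0.006,0,1, 0,0,0.006,0,1]' 5
```

```text
clock: 22.65
tcp_pos: [547.9, 139.5, 99.0]
tcp_rot: [0.0, 0.707, 0.707, 0.0]
contact_force: [-2.2, -0.4, 2.0]
opening: 63.6
finger_force: 8.0
clock: 23.02
tcp_pos: [548.0, 139.5, 98.5]
tcp_rot: [0.0, 0.707, 0.707, 0.0]
contact_force: [-3.2, -0.6, 6.7]
opening: 63.9
finger_force: 5.0
```

The force has turned upward at the expected height, so the rim is on the slats. Releasing and withdrawing straight up.

```bash
python3 -m crank '[0,0,0,0,0.34, 0,0,0,0,0.3, 0,0,0,0,0.2, 0,0,0,0,0, 0,0,0,0,0, 0,0,0,0,0]' 5; python3 -m crank '[0,0,-0.05,0,0, 0,0,-0.15,0,0, 0,0,-0.3,0,0, 0,0,-0.5,0,0, 0,0,-0.7,0,0, 0,0,-0.85,0,0, 0,0,-0.9,0,0, 0,0,-0.9,0,0]'; python3 -c "
from h import *
import fit
c=cap('scene','scene10.png');print(proj(c,[548,139.5,26]))
fit.fit('scene10.png',548,139.5,26,(370,200,430,290))
a=pickle.load(open('pics/scene0.png.pkl','rb'))['img'].astype(int);print('cups diff',np.abs(a[235:270,430:500]-c['img'][235:270,430:500]).mean(2).max(), np.abs(a[235:270,430:500]-c['img'][235:270,430:500]).mean())"
```

```text
clock: 23.78
tcp_pos: [547.8, 139.5, 97.3]
tcp_rot: [-0.0, 0.707, 0.707, -0.0]
contact_force: [-0.1, 0.5, -0.8]
opening: 92.8
finger_force: 0.0
clock: 24.78
tcp_pos: [547.9, 139.5, 277.8]
tcp_rot: [0.0, 0.707, 0.707, 0.0]
contact_force: [-0.3, 0.2, -0.1]
opening: 93.1
finger_force: 0.0
[398.14541583 260.10704293]
[ 22  23  22  17 297] [550.  143.9  -2.2  19.3  18.4] 1.0
-9 1.0 -6 1.0 -3 1.0 0 1.0 3 1.0 6 1.0 9 1.0 
cups diff 33.333333333333336 5.637823129251701
```

```bash
python3 -c "
from h import *
import fit
c=pickle.load(open('pics/scene10.png.pkl','rb'))
print('rim',proj(c,[548,139.5,26]),'sleeve edge',proj(c,[548,139.5,84]),'foot',proj(c,[548,139.5,141]))
h=cv2.cvtColor(c['img'],cv2.COLOR_RGB2HSV);m=((h[...,0]>90)&(h[...,0]<112)&(h[...,1]>62)&(h[...,2]>80)).astype(np.uint8)[200:290,370:430]
print(cv2.connectedComponentsWithStats(m)[2][1:]+[370,200,0,0,0])
fit.fit('scene10.png',548,139.5,26,(370,240,430,290))
a=pickle.load(open('pics/scene0.png.pkl','rb'))['img']
for b in((425,228,458,268),(468,228,502,268)):
  A=a[b[1]:b[3],b[0]:b[2]];T=c['img'][b[1]+4:b[3]-4,b[0]+4:b[2]-4];r=cv2.matchTemplate(A,T,cv2.TM_CCOEFF_NORMED);print(cv2.minMaxLoc(r)[1::2])"
```

```text
rim [398.14541583 260.10704293] sleeve edge [400.01113436 244.95200971] foot [401.95876144 229.13164209]
[[392 223  22  17 297]
 [389 252  21  15 221]]
[ 19  12  21  15 221] [545.6 141.5  -1.    4.9  45.2] 0.183
-9 0.248 -6 0.217 -3 0.19 0 0.183 3 0.196 6 0.222 9 0.254 
(0.9894837737083435, (4, 4))
(0.9872297048568726, (4, 4))
```

```bash
python3 -c "
from station import order
print(order.hand_in())"
```

```text
the job is handed in; nothing more can be done
None
```

The tumbler hangs mouth down over the empty peg, upright with its rim on the slats by the last camera check; both small cups show no shift, and the job is handed in, with no verdict returned.

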